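Make up a relief kit and an intaglio kit in the print studio

TASK

Make up two printing kits from the stock on the bench: the brayer and the low, wide ink tin go into the long wooden tray, and the tall, narrow ink tin and the dabber go into the short metal tray. Each thing must end up flat on the floor of its tray, the way up it stands now, not on a rim or on another thing. Leave the baren, the pencil cup and the glass jar where they are.

Things in the scene. Friction and masses are not known exactly. Their poses are not given: they have to be found in the camera images.
- relief_tray: Long shallow wooden tray, fixed to the bench: 255 x 100 mm outside (long side along its x), 245 x 90 mm inside, floor 5 mm thick, rim 16 mm above the bench. Origin: centre of its underside, z up. It stands to the robot's left or right, long side roughly along world x (within 0.25 rad).
- intaglio_tray: Short shallow bare-metal tray, fixed to the bench: 160 x 94 mm outside (long side along its x), 150 x 84 mm inside, floor 5 mm thick, rim 16 mm above the bench. Origin: centre of its underside, z up. It stands on the other side from the wooden tray, long side roughly along world x (within 0.25 rad).
- brayer: Ink roller, lying, 0.16 kg. Black fixed roller 40 mm dia, 50 wide, centred at x = +50, 20 up; steel fork 58 wide; round wooden handle 22 mm dia along x from -65 to +12, centre line 24 up; wire foot 34 wide at x = -48. Spans x -65 to +70. Origin: underside below the handle, near the centre of mass; grip across the handle near x = -10. Roller points to world +x within 0.4 rad at start.
- flat_tin: Low, wide closed ink tin, bare metal with a paper band: 62 mm in diameter, 42 mm high, about 0.22 kg. Loose on the bench. Origin: centre of its underside, z up.
- tall_tin: Tall, narrow closed ink tin, bare metal with a paper band: 48 mm in diameter, 70 mm high, about 0.22 kg. Loose on the bench. Origin: centre of its underside, z up.
- dabber: Inking dabber standing on its pad: grey felt pad 56 mm in diameter and 22 mm high, wooden collar 48 mm in diameter up to 27 mm, and above it an upright round wooden handle 28 mm in diameter up to 74 mm; about 0.15 kg. Loose on the bench. Origin: centre of its underside, z up.
- baren: Bystander, leave it: flat black rubbing disc 84 mm in diameter and 10 mm thick with a raised wooden bar handle on top, 38 mm high in all. Loose on the bench. Origin: centre of its underside, z up.
- pencil_cup: Bystander, leave it: clear cup 80 mm across the rim, 100 mm high, with pencils standing up to about 170 mm. Loose on the bench. Origin: centre of its underside, z up.
- jar: Bystander, leave it: small brown glass jar with a black lid, 44 mm in diameter, 52 mm high. Loose on the bench. Origin: centre of its underside, z up.

How it is judged (in metres and radians):
At the end, for the whole second after the job is handed in: Brayer and flat tin inside the wooden tray, tall tin and dabber inside the metal tray: each origin within the tray's inner outline and 2 to 9 mm above the tray's underside (the floor is at 5 mm), tilted less than 0.1 rad, at rest (below 0.02 m/s) (x of brayer in the frame of relief_tray between -0.1225 and 0.1225 m and y of brayer in the frame of relief_tray between -0.045 and 0.045 m and z of brayer in the frame of relief_tray between 0.002 and 0.009 m and angle between each of brayer, flat_tin, tall_tin, dabber's own z axis and vertical below 0.1 rad and linear speed of each of brayer, flat_tin, tall_tin, dabber below 0.02 m/s and x of flat_tin in the frame of relief_tray between -0.1225 and 0.1225 m and y of flat_tin in the frame of relief_tray between -0.045 and 0.045 m and z of flat_tin in the frame of relief_tray between 0.002 and 0.009 m and x of tall_tin in the frame of intaglio_tray between -0.075 and 0.075 m and y of tall_tin in the frame of intaglio_tray between -0.042 and 0.042 m and z of tall_tin in the frame of intaglio_tray between 0.002 and 0.009 m and x of dabber in the frame of intaglio_tray between -0.075 and 0.075 m and y of dabber in the frame of intaglio_tray between -0.042 and 0.042 m and z of dabber in the frame of intaglio_tray between 0.002 and 0.009 m); the robot touches nothing.
It fails at once if the baren is moved by more than 20 mm (distance of baren from where it was at the start of the episode above 0.02 m).
It fails at once if the pencil cup is moved by more than 20 mm (distance of pencil_cup from where it was at the start of the episode above 0.02 m).
It fails at once if the jar is moved by more than 20 mm (distance of jar from where it was at the start of the episode above 0.02 m).
It also fails if it takes over 115 s, if anything falls off the work surface, if the arm or the gripper's body presses on something with over 40 N, if the wrist force passes 120 N, or if a joint passes its speed limit or range.

ROBOT

A 7-joint arm with a two-finger parallel gripper is mounted at the origin on the work surface. World frame = base frame: x ahead of the robot, y to its left, z up, the work surface at z = 0. Lengths are in mm, angles in rad, forces in N, time in s.
With the tool pointing down it reaches from about 400 to 875 mm from the base axis. Payload 4.4 kg.
Tool frame: the origin (TCP) lies at the very end of the fingers, on their centre line; the grasp point (between the pads) lies env.grip_point_offset behind it (env.grip_point_offset is the distance from the TCP to the grasp point, in mm); z points along the fingers, y is the line along which they close (so a half turn about z gives the same grasp; the last joint's range is limited). The gripper opens to 85 mm and grips with 20 to 120 N. Pads are 22 mm wide; open, the fingers measure 114 mm over their backs; the gripper's body (76 mm by 85 mm) begins 54 mm behind the grasp point. The pads swing forward as they close: fully open they stand 13 mm farther back than shut.
Start: joints at [-1.204, 0.628, 0.038, 1.517, -0.027, 0.996, -0.02], TCP at [272.598, 590.092, 231.313] pointing down, gripper open.
Joint ranges: [-3.06, 3.06], [-0.37, 2.12], [-1.25, 1.32], [0.18, 2.47], [-1.1, 4.24], [0.23, 1.98], [-2.94, 2.94]. Speed limits (rad/s): [2.57, 2.57, 3.14, 3.14, 3.14, 3.14, 3.14].

INTERFACE

Orientations are given as a unit quaternion [w, x, y, z].
In Python, from cell import telemetry, imaging, env, boxes_of, masks_of gives the robot as it stands.
- The arm moves only by the tool servo_tool, never from a script. Its argument "rows" is a list of rows, each an object of numbers: "gripper": the closure, from 0 (fully open) to 1 (shut); "x", "y", "z": the shift along the tool's x, y, z in mm; "roll": the turn about the tool's z in degrees. A call has 1 to 5 rows; each row is the pose to reach, as a shift and turn from the pose commanded when the call began, along the tool's axes at that moment; what a row does not reach only later rows make up. A row lasts 1/12 s, in which the tool goes at most 41.7 mm and 7.16 degrees, less where a joint would pass 70% of its speed; a pose out of reach is approached as far as the arm can. A call with a gripper value outside its range is refused whole. The fingers move at their own pace and stop on an object; "force" is the grip in N (left out, the last holds). Time passes only in rows, so rows that repeat a pose let the fingers close. It gives the time, the measured TCP pose, the force, the opening and the grip force at its end, in the units of the state.
- telemetry.sense(): the state, without advancing time (a new reading comes with each control period).
- imaging.read_camera(name): name is "side" or "top" or "wrist"; returns a dict with "frame" (480x640x3 uint8, red, green, blue), "fx", "fy", "cx", "cy" (pixels), "dist" ([k1, k2, p1, p2, k3] as OpenCV has them; the pictures are not rectified), "xyz" and "orientation" of the camera in the world; the wrist camera has in their place "tool_from_camera" (4x4, takes a point from camera to tool coordinates, whose origin is the TCP and whose axes are the flange's). Camera axes: x right, y up, looking along -z (the intrinsics and any distortion apply to the point x, -y, -z); pixel columns grow to the right and rows downward; lengths in mm; the calibration is good to about 2 mm. A picture is of the moment at which its call begins: read the wrist's pose just before it. There is no depth.
- env.close_job(): hands the job in; it is judged then, once.
Trained networks look in the newest picture that a camera, given by its name, has taken for a name from the list of things; names that differ only in an ending like _2 or _b are one class to them, and where a whole thing is asked for, a point or a joint stands for the part that bears it (a point fixed in the world has none). Each returns a list of dicts, best first, with "confidence" (0 to 1); they miss things now and then, are a little off and sometimes report something else, mostly with a low value. They report only what shows in the picture. A call takes as long as a camera call.
- boxes_of(label, camera): "point" ([row, column] in pixels, amid what is visible of it).
- masks_of(label, camera): "mask" (480x640 bool, what is visible of it) and "point" ([row, column] in pixels, amid what is visible of it).
The state is a dict: "time_s": time; "joint_pos": joint angles; "qd": joint speeds; "effort": joint torques, N m; "position": TCP position; "tool_rot": TCP orientation; "wrist_force": force on the tool from outside, world axes, zero at the start; "torque": the same for the moment, N m; "finger_gap": finger opening in mm; "grip_force": force on a finger pad.
Only numpy, scipy, OpenCV 4.12 (cv2) and the standard library are available. Lean on these libraries where they do the work, as an engineer would, in place of code of your own. Each camera call takes 0.05 s, during which the arm holds its last target. There are 200 camera calls.

## Working session

There is one attempt and no reset: what is moved stays moved. The work goes in short steps, Python scripts to look and compute and a tool call to move; the robot and the scene stay as the last step left them, time stands still between calls to the robot, and variables do not carry over. Pictures are saved under pics/ and viewed, at most 14 in all, crops included, and the job is handed in when it is done.

Besides the shell and the picture viewer there is one more tool, called after ">>>" as a command line: name --argument value ..., lists and objects as JSON in quotes. servo_tool: Moves the arm, as the interface text tells. Its arguments: {"type":"object","properties":{"rows":{"type":"array"},"force":{"type":"number"}},"required":["rows"]}

```bash
mkdir -p pics; ls; cat > h.py <<'E'
import numpy as np, cv2
from scipy.spatial.transform import Rotation as R
from cell import telemetry, imaging, env, boxes_of, masks_of
def rot(q): return R.from_quat([q[1],q[2],q[3],q[0]]).as_matrix()
def cam(name):
    s=telemetry.sense(); c=imaging.read_camera(name)
    if name=='wrist':
        T=np.array(c['tool_from_camera']); Rt=rot(s['tool_rot']); 
        c['R']=Rt@T[:3,:3]; c['t']=Rt@T[:3,3]+np.array(s['position'])
    else: c['R']=rot(c['orientation']); c['t']=np.array(c['xyz'])
    c['K']=np.array([[c['fx'],0,c['cx']],[0,c['fy'],c['cy']],[0,0,1.]])
    return c
def topix(c,P):
    p=(np.atleast_2d(P)-c['t'])@c['R']; p=p*[1,-1,-1]
    return cv2.projectPoints(p,np.zeros(3),np.zeros(3),c['K'],np.array(c['dist'],float))[0].reshape(-1,2)
def onplane(c,uv,z):
    n=cv2.undistortPoints(np.array(uv,float).reshape(-1,1,2),c['K'],np.array(c['dist'],float)).reshape(-1,2)
    d=np.c_[n[:,0],-n[:,1],-np.ones(len(n))]@c['R'].T
    return c['t']+d*((z-c['t'][2])/d[:,2])[:,None]
def save(c,n): cv2.imwrite(f'pics/{n}.png',c['frame'][:,:,::-1])
E
cat > a.py <<'E'
from h import *
print(telemetry.sense(), env.grip_point_offset)
for n in ['top','side']:
    c=cam(n); save(c,n+'0'); print(n,c['t'].round(),(-c['R'][:,2]).round(2),c['fx'],c['dist'])
    for l in ['relief_tray','intaglio_tray','brayer','flat_tin','tall_tin','dabber','baren','pencil_cup','jar']:
        for m in masks_of(l,n)[:3]:
            ys,xs=np.nonzero(m['mask'])
            print(l,round(m['confidence'],2),np.round(m['point']),len(xs),xs.min(),xs.max(),ys.min(),ys.max(),onplane(c,[m['point'][::-1]],10)[0].round())
E
python3 a.py
```

```text
pics
{'time_s': 0.0, 'joint_pos': array([-1.2037929 ,  0.62932909,  0.03845407,  1.51842161, -0.0269968 ,
        0.99627612, -0.01999527]), 'qd': array([-1.43150080e-03, -1.13193777e-05,  1.31226725e-03, -1.64410078e-03,
        4.73462440e-05,  1.41546266e-03,  8.27433705e-04]), 'effort': array([-5.73071757e-04, -5.63415670e+01,  1.22604780e+00, -1.93440789e+01,
        1.09862286e-02,  1.03625102e-02, -7.04068952e-06]), 'position': array([272.33265577, 589.48805771, 230.38320792]), 'tool_rot': array([-1.88435882e-04,  2.14718778e-01,  9.76675447e-01, -9.39177115e-04]), 'wrist_force': array([-0.36837709,  0.23583462, -0.18452767]), 'torque': array([-0.04189424, -0.02038168, -0.0250852 ]), 'grip_force': 0.0, 'finger_gap': 85.43367870643873} 18.700000000000003
top [461.  12. 975.] [ 0.17 -0.02 -0.99] 452.709281931491 [-0.11836667  0.          0.          0.          0.        ]
relief_tray 0.64 [293. 176.] 5697 147 208 231 354 [517. 300.  10.]
intaglio_tray 0.66 [310. 442.] 3302 415 473 271 350 [ 486. -272.   10.]
brayer 0.97 [213. 276.] 871 261 294 194 255 [694.  87.  10.]
flat_tin 
[... 559 characters left out ...]
f_tray 0.93 [191. 195.] 4618 125 266 159 228 [515. 299.  10.]
intaglio_tray 0.87 [430. 323.] 9437 248 397 370 479 [ 484. -275.   10.]
intaglio_tray 0.47 [314. 246.] 1483 227 265 279 334 [477. -51.  10.]
brayer 0.72 [222. 322.] 1300 276 353 204 237 [687.  97.  10.]
brayer 0.42 [145. 307.] 2575 287 327 100 185 [795. 367.  10.]
flat_tin 0.92 [280. 362.] 1522 343 382 260 305 [668. -67.  10.]
tall_tin 0.88 [248. 208.] 1427 192 225 223 272 [479. 121.  10.]
dabber 0.73 [249. 210.] 1387 192 225 223 272 [480. 116.  10.]
dabber 0.63 [310. 244.] 1571 227 265 279 334 [477. -43.  10.]
baren 0.86 [338. 469.] 2190 438 496 308 360 [ 740. -243.   10.]
jar 0.86 [236. 406.] 851 392 418 219 256 [798.  -5.  10.]
```

View pics/top0.png

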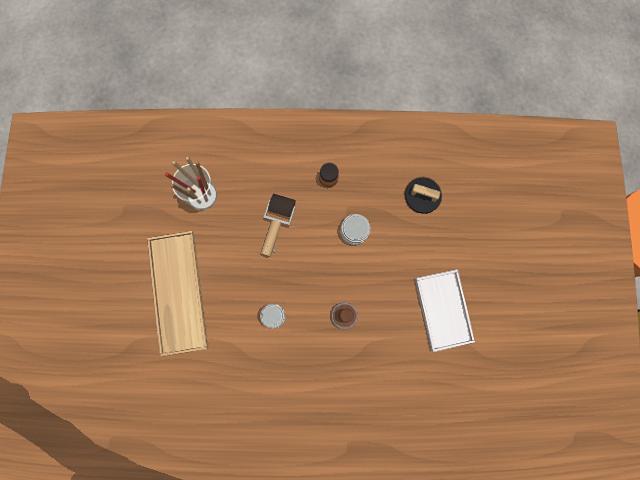

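View pics/side0.png

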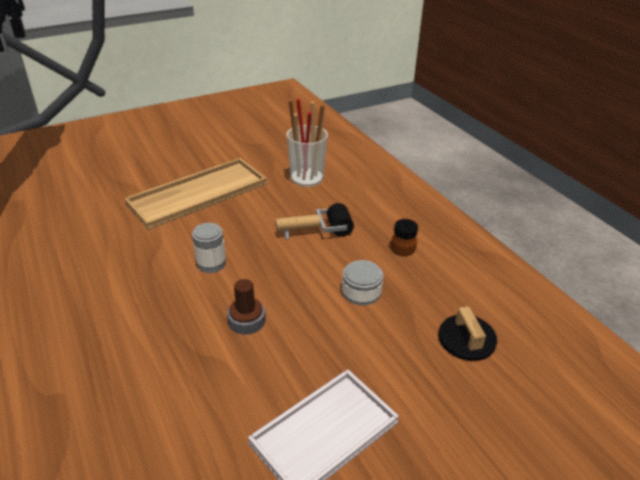

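Top view: wooden tray left (px ~178,293), metal tray right (~444,310), brayer (~277,222), flat tin (355,229), tall tin (272,316), dabber (344,316), and bystanders further out. The masks match these, so next I fit the poses by silhouette.

```bash
cat > fit.py <<'E'
from h import *
from scipy.optimize import minimize
def cyl(r,z0,z1): 
    a=np.linspace(0,2*np.pi,40); return np.r_[np.c_[r*np.cos(a),r*np.sin(a),0*a+z0],np.c_[r*np.cos(a),r*np.sin(a),0*a+z1]]
def box(lx,ly,z0,z1): return np.array([[x,y,z] for x in(-lx/2,lx/2) for y in(-ly/2,ly/2) for z in(z0,z1)])
def xc(r,x0,x1,zc):
    a=np.linspace(0,2*np.pi,40); return np.r_[np.c_[0*a+x0,r*np.cos(a),zc+r*np.sin(a)],np.c_[0*a+x1,r*np.cos(a),zc+r*np.sin(a)]]
def yc(r,w,xcn,zc):
    a=np.linspace(0,2*np.pi,40); return np.r_[tuple(np.c_[xcn+r*np.cos(a),0*a+s*w/2,zc+r*np.sin(a)] for s in(-1,1))]
M={'relief_tray':[box(255,100,0,16)],'intaglio_tray':[box(160,94,0,16)],
'brayer':[yc(20,50,50,20),xc(11,-65,12,24),box(40,58,20,28)+[32,0,0]],
'flat_tin':[cyl(31,0,42)],'tall_tin':[cyl(24,0,70)],'dabber':[cyl(28,0,22),cyl(24,22,27),cyl(14,27,74)],
'baren':[cyl(42,0,10)],'jar':[cyl(22,0,52)],'pencil_cup':[cyl(40,0,100)]}
def sil(c,parts,p):
    im=np.zeros((480*2,640*2),np.uint8); Rz=R.from_euler('z',p[2]).as_matrix()
    for P in parts:
        uv=topix(c,P@Rz.T+[p[0],p[1],p[3] if len(p)>3 else 0])
        cv2.fillConvexPoly(im,cv2.convexHull(np.round((uv+.5)*2*16).astype(np.int32)),1,shift=4)
    return cv2.resize(im*255,(640,480),interpolation=cv2.INTER_AREA)/255.
def fit(name,obs,p0,z=0,yaw=False):
    def f(q):
        p=[q[0],q[1],q[2]/100 if yaw else p0[2],z]; s=0
        for c,m in obs:
            a=sil(c,M[name],p); s-=np.minimum(a,m).sum()/np.maximum(a,m).sum()
        return s
    x0=[p0[0],p0[1]]+([p0[2]*100] if yaw else [])
    S=np.vstack([x0]+[np.array(x0)+8*e for e in np.eye(len(x0))])
    r=minimize(f,x0,method='Nelder-Mead',options=dict(initial_simplex=S,xatol=.1,fatol=1e-4,maxiter=150))
    q=r.x; return np.round(q[:2],1),round(q[2]/100,3) if yaw else 0,round(-r.fun/len(obs),3)
def best(l,n,near,c,z=20):
    ok=[m for m in masks_of(l,n) if np.linalg.norm(onplane(c,[m['point'][::-1]],z)[0][:2]-near)<70]
    return ok[0]['mask'].astype(float) if ok else None
E
cat > b.py <<'E'
from fit import *
G={'relief_tray':(515,300,.08),'intaglio_tray':(486,-272,.1),'brayer':(690,90,-.3),'flat_tin':(656,-84,0),'tall_tin':(465,92,0),'dabber':(480,-54,0),'jar':(775,-23,0),'baren':(742,-240,0),'pencil_cup':(745,260,0)}
O={k:[] for k in G}
for n in['top','side']:
    c=cam(n)
    for k,g in G.items():
        m=best(k,n,g[:2],c)
        if m is not None:O[k].append((c,m))
for k,g in G.items():
    yw=k in('relief_tray','intaglio_tray','brayer')
    print(k,[fit(k,[o],g,yaw=yw) for o in O[k]],fit(k,O[k],g,yaw=yw))
s=telemetry.sense(); print(rot(s['tool_rot']).round(3))
E
python3 b.py
```

```text
relief_tray [(array([520.4, 299.8]), np.float64(0.163), np.float64(0.965)), (array([521. , 303.4]), np.float64(0.164), np.float64(0.979))] (array([520.9, 301.8]), np.float64(0.161), np.float64(0.961))
intaglio_tray [(array([ 485.6, -275.2]), np.float64(0.204), np.float64(0.966)), (array([ 485.8, -274.4]), np.float64(0.202), np.float64(0.988))] (array([ 486. , -274.8]), np.float64(0.206), np.float64(0.976))
brayer [(array([663.1,  90.3]), np.float64(-0.286), np.float64(0.807)), (array([664.5,  93.9]), np.float64(-0.288), np.float64(0.872))] (array([663.2,  91.6]), np.float64(-0.281), np.float64(0.814))
flat_tin [(array([658.5, -81.9]), 0, np.float64(0.902)), (array([658.9, -80. ]), 0, np.float64(0.927))] (array([658.4, -81.4]), 0, np.float64(0.912))
tall_tin [(array([472.4,  88.6]), 0, np.float64(0.922)), (array([473.5,  94.9]), 0, np.float64(0.879))] (array([472.4,  88.6]), 0, np.float64(0.895))
dabber [(array([473.8, -58.4]), 0, np.float64(0.959)), (array([475.1, -55.5]), 0, np.float64(0.917))] (array([474. , -58.3]), 0, np.float64(0.933))
jar [(array([778.6, -23.4]), 0, np.float64(0.824)), (array([781.2, -16.9]), 0, np.float64(0.808))] (array([778.5, -23.1]), 0, np.float64(0.81))
baren [(array([ 741.8, -237.2]), 0, np.float64(0.954)), (array([ 744.1, -234.5]), 0, np.float64(0.92))] (array([ 742.5, -236.4]), 0, np.float64(0.925))
pencil_cup [(array([743.7, 262. ]), 0, np.float64(0.898))] (array([743.7, 262. ]), 0, np.float64(0.898))
[[-0.908  0.419 -0.   ]
 [ 0.419  0.908  0.   ]
 [ 0.     0.    -1.   ]]
```

>>> servo_tool --rows '[{"gripper": 0,"roll": -7,"x": -25,"y": -24},{"gripper": 0,"roll": -14,"x": -50,"y": -48},{"gripper": 0,"roll": -21,"x": -75,"y": -72},{"gripper": 0,"roll": -24.8,"x": -100,"y": -96},{"gripper": 0,"roll": -24.8,"x": -117,"y": -111}]'

```text
invalid input
```

>>> servo_tool --rows '[{"x": -20,"y": -35},{"x": -40,"y": -70},{"x": -60,"y": -105},{"x": -80,"y": -140},{"x": -80,"y": -150}]'

```text
invalid input
```

>>> servo_tool --rows '[{"x": -15,"y": -35},{"x": -30,"y": -70},{"x": -45,"y": -105},{"x": -60,"y": -140},{"x": -60,"y": -160}]'

```text
invalid input
```

>>> servo_tool --rows '[{"gripper": 0,"roll": -7,"x": -25,"y": -24,"z": 0},{"gripper": 0,"roll": -14,"x": -50,"y": -48,"z": 0},{"gripper": 0,"roll": -21,"x": -75,"y": -72,"z": 0},{"gripper": 0,"roll": -24.8,"x": -100,"y": -96,"z": 0},{"gripper": 0,"roll": -24.8,"x": -117,"y": -111,"z": 0}]'

```text
time_s: 2.42
position: [333.7, 436.4, 231.4]
tool_rot: [0.0, -0.0, 1.0, -0.001]
wrist_force: [-0.2, -0.7, 0.5]
finger_gap: 85.4
grip_force: 0.0
```

>>> servo_tool --rows '[{"gripper": 0,"x": -15,"y": -36,"z": 0,"roll": 0},{"gripper": 0,"x": -30,"y": -72,"z": 0,"roll": 0},{"gripper": 0,"x": -45,"y": -108,"z": 0,"roll": 0},{"gripper": 0,"x": -60,"y": -144,"z": 0,"roll": 0},{"gripper": 0,"x": -70,"y": -170,"z": 0,"roll": 0}]'

```text
time_s: 2.83
position: [403.6, 266.6, 231.5]
tool_rot: [0.0, 0.002, 1.0, -0.001]
wrist_force: [0.5, -0.1, -0.2]
finger_gap: 85.4
grip_force: 0.0
```

>>> servo_tool --rows '[{"gripper": 0,"x": -15,"y": -36,"z": 0,"roll": 0},{"gripper": 0,"x": -30,"y": -72,"z": 0,"roll": 0},{"gripper": 0,"x": -45,"y": -108,"z": 0,"roll": 0},{"gripper": 0,"x": -60,"y": -144,"z": 0,"roll": 0},{"gripper": 0,"x": -69,"y": -175,"z": 0,"roll": 0}]'

```text
time_s: 3.25
position: [472.8, 92.4, 231.6]
tool_rot: [0.001, 0.001, 1.0, -0.0]
wrist_force: [0.8, -0.8, 0.3]
finger_gap: 85.5
grip_force: 0.0
```

>>> servo_tool --rows '[{"gripper": 0,"x": 0,"y": 0,"z": 35,"roll": 0},{"gripper": 0,"x": 0,"y": 0,"z": 70,"roll": 0},{"gripper": 0,"x": 0,"y": 0,"z": 90,"roll": 0},{"gripper": 0,"x": 0,"y": 0,"z": 90,"roll": 0}]'

```text
time_s: 3.58
position: [468.6, 94.3, 138.1]
tool_rot: [-0.004, 0.0, 1.0, -0.001]
wrist_force: [-0.4, 0.5, 0.4]
finger_gap: 85.3
grip_force: 0.0
```

```bash
cat > w.py <<'E'
import sys
from fit import *
# args: name x y [z]
k=sys.argv[1]; g=(float(sys.argv[2]),float(sys.argv[3]),float(sys.argv[4]) if len(sys.argv)>4 else 0)
c=cam('wrist'); save(c,'w_'+k); print(telemetry.sense()['position'].round(1),'cam',c['t'].round(),(-c['R'][:,2]).round(2))
print('expected px',topix(c,[g[0],g[1],30])[0].round())
for m in masks_of(k,'wrist')[:3]: print(m['confidence'],np.round(m['point']),m['mask'].sum())
m=best(k,'wrist',g[:2],c,30)
if m is not None: print(fit(k,[(c,m)],g,yaw=k=='brayer' or 'tray' in k))
E
python3 w.py tall_tin 472.5 90
```

```text
[470.   94.8 140. ] cam [400.  95. 281.] [ 0.26 -0.   -0.96]
expected px [319. 259.]
0.82 [265. 321.] 6174
(array([469.4,  89.6]), 0, np.float64(0.944))
```

>>> servo_tool --rows '[{"gripper": 0,"x": 0,"y": -2,"z": 35,"roll": 0},{"gripper": 0,"x": 0,"y": -2,"z": 70,"roll": 0},{"gripper": 0,"x": 0,"y": -2,"z": 100,"roll": 0},{"gripper": 0,"x": 0,"y": -2,"z": 115,"roll": 0},{"gripper": 0,"x": 0,"y": -2,"z": 115,"roll": 0}]'

```text
time_s: 4.15
position: [470.9, 93.5, 25.1]
tool_rot: [-0.001, -0.0, 1.0, -0.0]
wrist_force: [-1.0, -0.3, -0.4]
finger_gap: 85.5
grip_force: 0.0
```

>>> servo_tool --rows '[{"gripper": 0.8,"x": 0,"y": 0,"z": 0,"roll": 0},{"gripper": 0.8,"x": 0,"y": 0,"z": 0,"roll": 0},{"gripper": 0.8,"x": 0,"y": 0,"z": 0,"roll": 0},{"gripper": 0.8,"x": 0,"y": 0,"z": 0,"roll": 0},{"gripper": 0.8,"x": 0,"y": 0,"z": 0,"roll": 0}]' --force 40

```text
time_s: 4.57
position: [472.7, 93.1, 28.3]
tool_rot: [0.002, 0.0, 1.0, 0.0]
wrist_force: [-0.9, -1.7, 7.1]
finger_gap: 46.1
grip_force: 39.9
```

>>> servo_tool --rows '[{"gripper": 0.8,"x": 0,"y": 0,"z": 0,"roll": 0},{"gripper": 0.8,"x": 0,"y": 0,"z": 0,"roll": 0},{"gripper": 0.8,"x": 0,"y": 0,"z": 0,"roll": 0},{"gripper": 0.8,"x": 0,"y": 0,"z": 0,"roll": 0},{"gripper": 0.8,"x": 0,"y": 0,"z": 0,"roll": 0}]'

```text
time_s: 4.98
position: [472.7, 93.0, 28.3]
tool_rot: [0.002, 0.0, 1.0, 0.0]
wrist_force: [-0.3, -1.4, 8.4]
finger_gap: 46.2
grip_force: 39.9
```

>>> servo_tool --rows '[{"gripper": 0.8,"x": 0,"y": 0,"z": -20,"roll": 0},{"gripper": 0.8,"x": 0,"y": 0,"z": -50,"roll": 0},{"gripper": 0.8,"x": 0,"y": 0,"z": -80,"roll": 0},{"gripper": 0.8,"x": 0,"y": 0,"z": -110,"roll": 0},{"gripper": 0.8,"x": 0,"y": 0,"z": -120,"roll": 0}]' --force 50

```text
time_s: 5.4
position: [473.3, 93.8, 150.9]
tool_rot: [0.004, 0.0, 1.0, 0.001]
wrist_force: [0.8, 1.4, -2.6]
finger_gap: 45.8
grip_force: 52.3
```

>>> servo_tool --rows '[{"gripper": 0.8,"x": 0,"y": -15,"z": 0,"roll": 0},{"gripper": 0.8,"x": 0,"y": -45,"z": 0,"roll": 0},{"gripper": 0.8,"x": 3,"y": -75,"z": 0,"roll": 0},{"gripper": 0.8,"x": 6,"y": -105,"z": 0,"roll": 0},{"gripper": 0.8,"x": 8,"y": -130,"z": 0,"roll": 0}]'

```text
time_s: 5.82
position: [462.7, -38.9, 147.3]
tool_rot: [0.0, 0.0, 1.0, -0.0]
wrist_force: [0.9, -0.2, -2.2]
finger_gap: 45.9
grip_force: 52.4
```

>>> servo_tool --rows '[{"gripper": 0.8,"x": 0,"y": -30,"z": 0,"roll": 0},{"gripper": 0.8,"x": 0,"y": -60,"z": 0,"roll": 0},{"gripper": 0.8,"x": 3,"y": -90,"z": 0,"roll": 0},{"gripper": 0.8,"x": 6,"y": -115,"z": 0,"roll": 0},{"gripper": 0.8,"x": 8,"y": -130,"z": 0,"roll": 0}]'

```text
time_s: 6.23
position: [454.5, -170.4, 147.2]
tool_rot: [0.001, 0.002, 1.0, -0.001]
wrist_force: [0.0, -0.2, -2.1]
finger_gap: 45.6
grip_force: 52.4
```

>>> servo_tool --rows '[{"gripper": 0.8,"x": 0,"y": -30,"z": 0,"roll": 0},{"gripper": 0.8,"x": 2,"y": -60,"z": 0,"roll": 0},{"gripper": 0.8,"x": 4,"y": -90,"z": 0,"roll": 0},{"gripper": 0.8,"x": 7,"y": -108,"z": 0,"roll": 0},{"gripper": 0.8,"x": 7,"y": -113,"z": 0,"roll": 0}]'

```text
time_s: 6.65
position: [446.8, -284.5, 147.2]
tool_rot: [0.0, 0.003, 1.0, -0.002]
wrist_force: [-0.6, -0.4, -2.5]
finger_gap: 46.1
grip_force: 52.4
```

```bash
cat > p.py <<'E'
import sys
from fit import *
n=sys.argv[1]
for cn in ['wrist','side']:
    c=cam(cn); save(c,n+cn)
    s=telemetry.sense(); print(s['position'].round(1),s['finger_gap'],s['wrist_force'].round(1))
for k,g in {'relief_tray':(521,302,.162),'intaglio_tray':(486,-275,.204)}.items():
    if k==sys.argv[2]:
        c=cam('wrist'); m=best(k,'wrist',g[:2],c)
        if m is not None: print(k,m.sum(),'IoU',fit(k,[(c,m)],g,yaw=True))
E
python3 p.py t intaglio_tray
```

```text
[ 447.3 -283.3  147. ] 46.02827794201105 [-0.2 -0.3 -2.7]
[ 447.8 -280.9  146.9] 46.09760887856073 [ 0.1  0.6 -2.9]
intaglio_tray 10840.0 IoU (array([ 483.8, -275.7]), np.float64(0.207), np.float64(0.419))
```

```bash
python3 -c "
import cv2,numpy as np
a=cv2.imread('pics/twrist.png');b=cv2.imread('pics/tside.png');cv2.imwrite('pics/t.png',cv2.resize(np.hstack([a,b]),(800,300)))"
```

```text
(no output)
```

View pics/t.png

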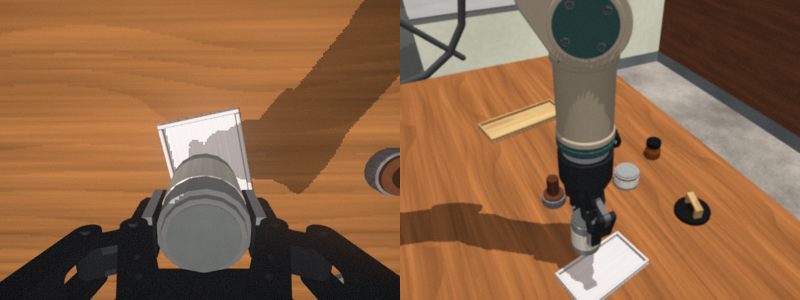

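The tin hangs upright over the near half of the metal tray (left panel ~205,235; right panel tin at ~585,235).

>>> servo_tool --rows '[{"gripper": 0.8,"x": 0,"y": 0,"z": 30,"roll": 0},{"gripper": 0.8,"x": 0,"y": 0,"z": 60,"roll": 0},{"gripper": 0.8,"x": 0,"y": 0,"z": 85,"roll": 0},{"gripper": 0.8,"x": 0,"y": 0,"z": 102,"roll": 0},{"gripper": 0.8,"x": 0,"y": 0,"z": 107,"roll": 0}]'

```text
time_s: 7.27
position: [447.3, -276.6, 37.0]
tool_rot: [-0.002, -0.002, 1.0, 0.002]
wrist_force: [0.7, -0.6, -2.2]
finger_gap: 45.8
grip_force: 52.5
```

>>> servo_tool --rows '[{"gripper": 0.8,"x": 0,"y": 0,"z": 1,"roll": 0},{"gripper": 0.8,"x": 0,"y": 0,"z": 2,"roll": 0},{"gripper": 0.8,"x": 0,"y": 0,"z": 3,"roll": 0},{"gripper": 0.8,"x": 0,"y": 0,"z": 4,"roll": 0}]'

```text
time_s: 7.6
position: [449.3, -280.0, 36.5]
tool_rot: [0.001, -0.0, 1.0, -0.001]
wrist_force: [-0.1, -0.2, -2.8]
finger_gap: 45.8
grip_force: 52.5
```

>>> servo_tool --rows '[{"gripper": 0.8,"x": 0,"y": 0,"z": 1,"roll": 0},{"gripper": 0.8,"x": 0,"y": 0,"z": 2,"roll": 0},{"gripper": 0.8,"x": 0,"y": 0,"z": 2,"roll": 0},{"gripper": 0.8,"x": 0,"y": 0,"z": 2,"roll": 0}]'

```text
time_s: 7.93
position: [448.3, -279.9, 33.5]
tool_rot: [0.0, 0.0, 1.0, -0.0]
wrist_force: [-0.4, -0.3, -1.2]
finger_gap: 45.6
grip_force: 52.5
```

Near contact; release and rise.

>>> servo_tool --rows '[{"gripper": 0.3,"x": 0,"y": 0,"z": 1,"roll": 0},{"gripper": 0.2,"x": 0,"y": 0,"z": 0,"roll": 0},{"gripper": 0,"x": 0,"y": 0,"z": 0,"roll": 0},{"gripper": 0,"x": 0,"y": 0,"z": 0,"roll": 0},{"gripper": 0,"x": 0,"y": 0,"z": 0,"roll": 0}]'

```text
time_s: 8.35
position: [448.4, -279.8, 33.4]
tool_rot: [0.0, -0.0, 1.0, -0.0]
wrist_force: [-0.6, 0.0, 0.3]
finger_gap: 85.7
grip_force: 0.0
```

>>> servo_tool --rows '[{"gripper": 0,"x": 0,"y": 0,"z": -20,"roll": 0},{"gripper": 0,"x": 0,"y": 0,"z": -50,"roll": 0},{"gripper": 0,"x": 0,"y": 0,"z": -85,"roll": 0},{"gripper": 0,"x": 0,"y": 0,"z": -110,"roll": 0},{"gripper": 0,"x": 0,"y": 0,"z": -120,"roll": 0}]'

```text
time_s: 8.77
position: [450.0, -280.7, 156.9]
tool_rot: [0.003, 0.0, 1.0, -0.001]
wrist_force: [0.2, -0.1, 0.1]
finger_gap: 85.3
grip_force: 0.0
```

>>> servo_tool --rows '[{"gripper": 0,"x": -5,"y": 35,"z": 0,"roll": 0},{"gripper": 0,"x": -10,"y": 70,"z": 0,"roll": 0},{"gripper": 0,"x": -16,"y": 105,"z": 0,"roll": 0},{"gripper": 0,"x": -20,"y": 120,"z": 0,"roll": 0},{"gripper": 0,"x": -20,"y": 120,"z": 0,"roll": 0}]'

```text
time_s: 9.18
position: [469.1, -154.6, 153.0]
tool_rot: [-0.0, -0.004, 1.0, 0.001]
wrist_force: [0.8, 0.7, -0.6]
finger_gap: 85.5
grip_force: 0.0
```

>>> servo_tool --rows '[{"gripper": 0,"x": -5,"y": 35,"z": 0,"roll": 0},{"gripper": 0,"x": -6,"y": 70,"z": 0,"roll": 0},{"gripper": 0,"x": -6,"y": 95,"z": 0,"roll": 0},{"gripper": 0,"x": -6,"y": 104,"z": 0,"roll": 0},{"gripper": 0,"x": -6,"y": 104,"z": 0,"roll": 0}]'

```text
time_s: 9.6
position: [474.1, -54.0, 153.0]
tool_rot: [-0.0, -0.002, 1.0, 0.0]
wrist_force: [0.2, -0.5, -0.3]
finger_gap: 85.3
grip_force: 0.0
```

```bash
python3 w.py dabber 474 -57
```

```text
[474.1 -56.1 153.1] cam [405. -54. 296.] [ 0.27  0.   -0.96]
expected px [321. 246.]
0.58 [241. 320.] 4704
(array([472.1, -58.1]), 0, np.float64(0.932))
```

>>> servo_tool --rows '[{"gripper": 0,"x": 1,"y": -1,"z": 35,"roll": 0},{"gripper": 0,"x": 1,"y": -1,"z": 70,"roll": 0},{"gripper": 0,"x": 1,"y": -1,"z": 100,"roll": 0},{"gripper": 0,"x": 1,"y": -1,"z": 115,"roll": 0},{"gripper": 0,"x": 1,"y": -1,"z": 115,"roll": 0}]'

```text
time_s: 10.17
position: [470.9, -59.0, 35.3]
tool_rot: [-0.003, 0.002, 1.0, -0.0]
wrist_force: [-0.1, 0.5, -0.6]
finger_gap: 85.6
grip_force: 0.0
```

>>> servo_tool --rows '[{"gripper": 0.9,"x": 0,"y": 0,"z": 0,"roll": 0},{"gripper": 0.9,"x": 0,"y": 0,"z": 0,"roll": 0},{"gripper": 0.9,"x": 0,"y": 0,"z": 0,"roll": 0},{"gripper": 0.9,"x": 0,"y": 0,"z": 0,"roll": 0},{"gripper": 0.9,"x": 0,"y": 0,"z": 0,"roll": 0}]'

```text
time_s: 10.58
position: [474.1, -57.1, 39.4]
tool_rot: [0.001, 0.0, 1.0, -0.0]
wrist_force: [-0.5, -0.6, 7.2]
finger_gap: 26.9
grip_force: 48.7
```

>>> servo_tool --rows '[{"gripper": 0.9,"x": 0,"y": 0,"z": 0,"roll": 0},{"gripper": 0.9,"x": 0,"y": 0,"z": 0,"roll": 0},{"gripper": 0.9,"x": 0,"y": 0,"z": 0,"roll": 0},{"gripper": 0.9,"x": 0,"y": 0,"z": 0,"roll": 0},{"gripper": 0.9,"x": 0,"y": 0,"z": 0,"roll": 0}]'

```text
time_s: 11.0
position: [474.1, -57.0, 39.4]
tool_rot: [0.001, 0.0, 1.0, -0.0]
wrist_force: [-0.4, -0.6, 7.6]
finger_gap: 26.9
grip_force: 48.7
```

>>> servo_tool --rows '[{"gripper": 0.9,"x": 0,"y": 0,"z": -20,"roll": 0},{"gripper": 0.9,"x": 0,"y": 0,"z": -50,"roll": 0},{"gripper": 0.9,"x": 0,"y": 0,"z": -80,"roll": 0},{"gripper": 0.9,"x": 0,"y": 0,"z": -105,"roll": 0},{"gripper": 0.9,"x": 0,"y": 0,"z": -110,"roll": 0}]'

```text
time_s: 11.42
position: [475.5, -56.8, 152.1]
tool_rot: [0.003, -0.0, 1.0, -0.0]
wrist_force: [-0.0, 0.4, -0.7]
finger_gap: 26.5
grip_force: 49.7
```

>>> servo_tool --rows '[{"gripper": 0.9,"x": -8,"y": -20,"z": 0,"roll": 0},{"gripper": 0.9,"x": -16,"y": -48,"z": 0,"roll": 0},{"gripper": 0.9,"x": -25,"y": -75,"z": 0,"roll": 0},{"gripper": 0.9,"x": -34,"y": -100,"z": 0,"roll": 0},{"gripper": 0.9,"x": -40,"y": -120,"z": 0,"roll": 0}]'

```text
time_s: 11.83
position: [513.4, -179.0, 147.7]
tool_rot: [-0.0, 0.001, 1.0, -0.0]
wrist_force: [0.1, -0.3, -1.4]
finger_gap: 26.3
grip_force: 49.6
```

>>> servo_tool --rows '[{"gripper": 0.9,"x": -2,"y": -25,"z": 0,"roll": 0},{"gripper": 0.9,"x": -4,"y": -50,"z": 0,"roll": 0},{"gripper": 0.9,"x": -7,"y": -75,"z": 0,"roll": 0},{"gripper": 0.9,"x": -7,"y": -90,"z": 0,"roll": 0},{"gripper": 0.9,"x": -7,"y": -91,"z": 0,"roll": 0}]'

```text
time_s: 12.25
position: [519.0, -272.0, 147.5]
tool_rot: [-0.001, 0.003, 1.0, -0.001]
wrist_force: [0.4, -0.3, -1.6]
finger_gap: 27.1
grip_force: 49.6
```

```bash
python3 - <<'E'
from fit import *
print(telemetry.sense()['position'].round(1))
c=cam('wrist');d=cam('side');cv2.imwrite('pics/d.png',cv2.resize(np.hstack([c['frame'],d['frame']]),(800,300))[:,:,::-1])
for n,cc in(('wrist',c),('side',d)):
    for k,g in(('tall_tin',(449,-280,0)),):
        m=best(k,n,g[:2],cc,30)
        if m is not None: print(n,k,fit(k,[(cc,m)],g,z=5))
E
```

```text
[ 519.  -272.   147.5]
wrist tall_tin (array([ 447.5, -279.5]), 0, np.float64(0.927))
side tall_tin (array([ 447.8, -278.7]), 0, np.float64(0.939))
```

View pics/d.png

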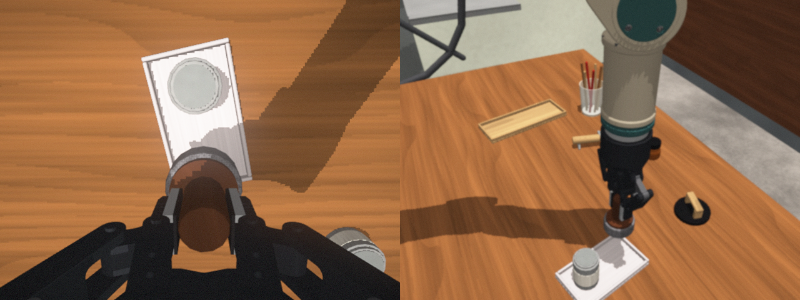

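The tall tin stands in the tray (left panel 195,85) and the dabber hangs upright over the other end. Lowering.

>>> servo_tool --rows '[{"gripper": 0.9,"x": 0,"y": 0,"z": 30,"roll": 0},{"gripper": 0.9,"x": 0,"y": 0,"z": 60,"roll": 0},{"gripper": 0.9,"x": 0,"y": 0,"z": 85,"roll": 0},{"gripper": 0.9,"x": 0,"y": 0,"z": 98,"roll": 0},{"gripper": 0.9,"x": 0,"y": 0,"z": 99,"roll": 0}]'

```text
time_s: 12.87
position: [518.5, -264.5, 46.5]
tool_rot: [-0.003, -0.001, 1.0, 0.002]
wrist_force: [-0.6, 0.8, -0.7]
finger_gap: 26.7
grip_force: 49.7
```

>>> servo_tool --rows '[{"gripper": 0.9,"x": 0,"y": 0,"z": 1,"roll": 0},{"gripper": 0.9,"x": 0,"y": 0,"z": 2,"roll": 0},{"gripper": 0.9,"x": 0,"y": 0,"z": 2,"roll": 0},{"gripper": 0.9,"x": 0,"y": 0,"z": 2,"roll": 0}]'

```text
time_s: 13.2
position: [521.1, -267.8, 48.5]
tool_rot: [0.001, -0.0, 1.0, -0.0]
wrist_force: [0.5, -0.5, -0.9]
finger_gap: 27.0
grip_force: 49.7
```

>>> servo_tool --rows '[{"gripper": 0.9,"x": 0,"y": 0,"z": 1,"roll": 0},{"gripper": 0.9,"x": 0,"y": 0,"z": 2,"roll": 0},{"gripper": 0.9,"x": 0,"y": 0,"z": 3,"roll": 0},{"gripper": 0.9,"x": 0,"y": 0,"z": 3,"roll": 0},{"gripper": 0.9,"x": 0,"y": 0,"z": 3,"roll": 0}]'

```text
time_s: 13.62
position: [520.4, -267.9, 44.5]
tool_rot: [0.0, 0.0, 1.0, -0.0]
wrist_force: [0.4, 0.3, 1.2]
finger_gap: 26.7
grip_force: 49.9
```

>>> servo_tool --rows '[{"gripper": 0.5,"x": 0,"y": 0,"z": 0,"roll": 0},{"gripper": 0.2,"x": 0,"y": 0,"z": 0,"roll": 0},{"gripper": 0,"x": 0,"y": 0,"z": 0,"roll": 0},{"gripper": 0,"x": 0,"y": 0,"z": 0,"roll": 0},{"gripper": 0,"x": 0,"y": 0,"z": 0,"roll": 0}]'

```text
time_s: 14.03
position: [520.3, -267.7, 44.2]
tool_rot: [-0.0, -0.0, 1.0, 0.0]
wrist_force: [-0.3, -0.4, 0.7]
finger_gap: 84.3
grip_force: 0.0
```

>>> servo_tool --rows '[{"gripper": 0,"x": 0,"y": 0,"z": -20,"roll": 0},{"gripper": 0,"x": 0,"y": 0,"z": -50,"roll": 0},{"gripper": 0,"x": 0,"y": 0,"z": -80,"roll": 0},{"gripper": 0,"x": 0,"y": 0,"z": -100,"roll": 0},{"gripper": 0,"x": 0,"y": 0,"z": -105,"roll": 0}]'

```text
time_s: 14.45
position: [522.4, -268.7, 153.0]
tool_rot: [0.003, 0.0, 1.0, -0.001]
wrist_force: [0.2, -0.1, 0.0]
finger_gap: 85.2
grip_force: 0.0
```

>>> servo_tool --rows '[{"gripper": 0,"x": -20,"y": 28,"z": 0,"roll": 0},{"gripper": 0,"x": -40,"y": 56,"z": 0,"roll": 0},{"gripper": 0,"x": -60,"y": 82,"z": 0,"roll": 0},{"gripper": 0,"x": -75,"y": 100,"z": 0,"roll": 0},{"gripper": 0,"x": -75,"y": 100,"z": 0,"roll": 0}]'

```text
time_s: 14.87
position: [599.0, -160.3, 148.6]
tool_rot: [0.001, -0.004, 1.0, 0.002]
wrist_force: [0.4, 0.1, -0.1]
finger_gap: 85.6
grip_force: 0.0
```

>>> servo_tool --rows '[{"gripper": 0,"x": -20,"y": 28,"z": 0,"roll": 0},{"gripper": 0,"x": -40,"y": 56,"z": 0,"roll": 0},{"gripper": 0,"x": -58,"y": 80,"z": 0,"roll": 0},{"gripper": 0,"x": -62,"y": 86,"z": 0,"roll": 0},{"gripper": 0,"x": -62,"y": 86,"z": 0,"roll": 0}]'

```text
time_s: 15.28
position: [658.0, -78.0, 148.2]
tool_rot: [-0.0, -0.002, 1.0, 0.001]
wrist_force: [-0.0, -0.4, -0.5]
finger_gap: 85.5
grip_force: 0.0
```

```bash
python3 w.py flat_tin 658.5 -81
```

```text
[656.7 -81.  148.3] cam [589. -78. 291.] [ 0.27  0.   -0.96]
expected px [321. 249.]
```

>>> servo_tool --rows '[{"gripper": 0,"x": 0,"y": 0,"z": 35,"roll": 0},{"gripper": 0,"x": 0,"y": 0,"z": 65,"roll": 0},{"gripper": 0,"x": 0,"y": 0,"z": 85,"roll": 0},{"gripper": 0,"x": 0,"y": 0,"z": 85,"roll": 0},{"gripper": 0,"x": 0,"y": 0,"z": 85,"roll": 0}]'

```text
time_s: 15.85
position: [655.7, -83.8, 63.5]
tool_rot: [-0.001, 0.001, 1.0, -0.0]
wrist_force: [0.1, 0.4, 0.4]
finger_gap: 85.4
grip_force: 0.0
```

```bash
python3 w.py flat_tin 658.5 -81
```

```text
[657.2 -83.5  65. ] cam [587. -83. 207.] [ 0.27 -0.   -0.96]
expected px [331. 298.]
```

View pics/w_flat_tin.png

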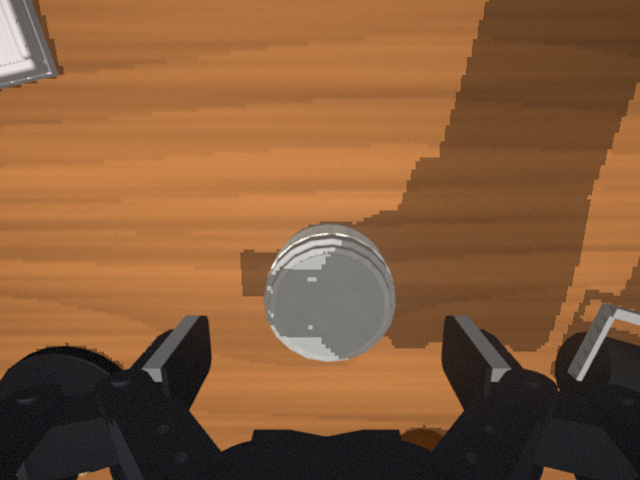

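```bash
python3 -c "
from fit import *
c=cam('wrist');print(telemetry.sense()['position'],onplane(c,[[331,306]],42))"
```

```text
[658.5515687  -82.49067744  66.34565264] [[661.43362426 -80.16230213  42.        ]]
```

The tin sits centred between the open fingers (px 331,305), with the jar and brayer clear.

>>> servo_tool --rows '[{"gripper": 0,"x": -2,"y": 1,"z": 25,"roll": 0},{"gripper": 0,"x": -2,"y": 1,"z": 45,"roll": 0},{"gripper": 0,"x": -2,"y": 1,"z": 53,"roll": 0},{"gripper": 0,"x": -2,"y": 1,"z": 53,"roll": 0},{"gripper": 0,"x": -2,"y": 1,"z": 53,"roll": 0}]'

```text
time_s: 16.47
position: [659.7, -80.9, 12.1]
tool_rot: [0.0, 0.0, 1.0, -0.0]
wrist_force: [-0.0, 0.6, 0.2]
finger_gap: 85.5
grip_force: 0.0
```

>>> servo_tool --rows '[{"gripper": 0.7,"x": 0,"y": 0,"z": 0,"roll": 0},{"gripper": 0.7,"x": 0,"y": 0,"z": 0,"roll": 0},{"gripper": 0.7,"x": 0,"y": 0,"z": 0,"roll": 0},{"gripper": 0.7,"x": 0,"y": 0,"z": 0,"roll": 0},{"gripper": 0.7,"x": 0,"y": 0,"z": 0,"roll": 0}]'

```text
time_s: 16.88
position: [660.6, -81.1, 13.3]
tool_rot: [0.001, 0.0, 1.0, -0.0]
wrist_force: [-1.0, -0.6, 6.0]
finger_gap: 59.7
grip_force: 54.4
```

>>> servo_tool --rows '[{"gripper": 0.7,"x": 0,"y": 0,"z": 0,"roll": 0},{"gripper": 0.7,"x": 0,"y": 0,"z": 0,"roll": 0},{"gripper": 0.7,"x": 0,"y": 0,"z": 0,"roll": 0},{"gripper": 0.7,"x": 0,"y": 0,"z": 0,"roll": 0},{"gripper": 0.7,"x": 0,"y": 0,"z": 0,"roll": 0}]'

```text
time_s: 17.3
position: [660.6, -81.1, 13.3]
tool_rot: [0.001, 0.0, 1.0, -0.0]
wrist_force: [0.2, -0.5, 6.3]
finger_gap: 59.7
grip_force: 54.4
```

>>> servo_tool --rows '[{"gripper": 0.7,"x": 0,"y": 0,"z": -20,"roll": 0},{"gripper": 0.7,"x": 0,"y": 0,"z": -50,"roll": 0},{"gripper": 0.7,"x": 0,"y": 0,"z": -80,"roll": 0},{"gripper": 0.7,"x": 0,"y": 0,"z": -105,"roll": 0},{"gripper": 0.7,"x": 0,"y": 0,"z": -110,"roll": 0}]'

```text
time_s: 17.72
position: [662.3, -81.0, 126.5]
tool_rot: [0.004, 0.0, 1.0, -0.0]
wrist_force: [1.2, -0.9, -1.6]
finger_gap: 59.4
grip_force: 54.8
```

>>> servo_tool --rows '[{"gripper": 0.7,"x": 10,"y": 15,"z": 0,"roll": 0},{"gripper": 0.7,"x": 27,"y": 42,"z": 0,"roll": 0},{"gripper": 0.7,"x": 44,"y": 70,"z": 0,"roll": 0},{"gripper": 0.7,"x": 60,"y": 98,"z": 0,"roll": 0},{"gripper": 0.7,"x": 72,"y": 123,"z": 0,"roll": 0}]'

```text
time_s: 18.13
position: [584.8, 44.0, 120.5]
tool_rot: [-0.001, -0.0, 1.0, 0.0]
wrist_force: [0.0, 1.6, -3.0]
finger_gap: 59.5
grip_force: 54.9
```

>>> servo_tool --rows '[{"gripper": 0.7,"x": 15,"y": 26,"z": 0,"roll": 0},{"gripper": 0.7,"x": 30,"y": 52,"z": 0,"roll": 0},{"gripper": 0.7,"x": 45,"y": 78,"z": 0,"roll": 0},{"gripper": 0.7,"x": 60,"y": 102,"z": 0,"roll": 0},{"gripper": 0.7,"x": 72,"y": 123,"z": 0,"roll": 0}]'

```text
time_s: 18.55
position: [513.1, 167.0, 120.7]
tool_rot: [-0.001, -0.001, 1.0, 0.0]
wrist_force: [-0.2, 0.9, -1.2]
finger_gap: 59.5
grip_force: 54.9
```

>>> servo_tool --rows '[{"gripper": 0.7,"x": 15,"y": 26,"z": 0,"roll": 0},{"gripper": 0.7,"x": 32,"y": 54,"z": 0,"roll": 0},{"gripper": 0.7,"x": 50,"y": 82,"z": 0,"roll": 0},{"gripper": 0.7,"x": 66,"y": 112,"z": 0,"roll": 0},{"gripper": 0.7,"x": 73,"y": 124,"z": 0,"roll": 0}]'

```text
time_s: 18.97
position: [438.6, 294.3, 120.8]
tool_rot: [-0.001, -0.003, 1.0, 0.001]
wrist_force: [0.1, 0.7, -1.8]
finger_gap: 59.4
grip_force: 54.9
```

```bash
python3 - <<'E'
from fit import *
c=cam('wrist');d=cam('side');cv2.imwrite('pics/f.png',cv2.resize(np.hstack([c['frame'],d['frame']]),(800,300))[:,:,::-1])
print(telemetry.sense()['position'].round(1))
t=cam('top'); m=best('dabber','side',(521,-268),d,30)
if m is not None: print('dabber',fit('dabber',[(d,m)],(521,-268,0),z=5))
E
```

```text
[439.4 293.  120.8]
dabber (array([ 520.3, -265.9]), 0, np.float64(0.878))
```

View pics/f.png

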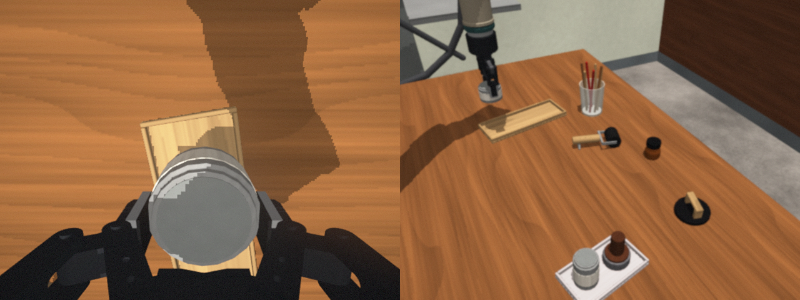

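Both metal-tray things stand in it (right panel 586,262 and 617,250); the flat tin hangs over the wooden tray's near end. Lowering.

>>> servo_tool --rows '[{"gripper": 0.7,"x": 0,"y": 0,"z": 30,"roll": 0},{"gripper": 0.7,"x": 0,"y": 0,"z": 60,"roll": 0},{"gripper": 0.7,"x": 0,"y": 0,"z": 85,"roll": 0},{"gripper": 0.7,"x": 0,"y": 0,"z": 97,"roll": 0},{"gripper": 0.7,"x": 0,"y": 0,"z": 97,"roll": 0}]'

```text
time_s: 19.58
position: [441.4, 286.5, 21.8]
tool_rot: [-0.002, 0.001, 1.0, -0.002]
wrist_force: [-1.1, 0.5, -1.2]
finger_gap: 59.3
grip_force: 55.0
```

>>> servo_tool --rows '[{"gripper": 0.7,"x": 0,"y": 0,"z": 1,"roll": 0},{"gripper": 0.7,"x": 0,"y": 0,"z": 1,"roll": 0},{"gripper": 0.7,"x": 0,"y": 0,"z": 2,"roll": 0},{"gripper": 0.7,"x": 0,"y": 0,"z": 2,"roll": 0}]'

```text
time_s: 19.92
position: [443.1, 289.7, 23.5]
tool_rot: [0.001, 0.0, 1.0, 0.001]
wrist_force: [-0.4, 0.3, -3.0]
finger_gap: 59.4
grip_force: 55.0
```

>>> servo_tool --rows '[{"gripper": 0.7,"x": 0,"y": 0,"z": 1,"roll": 0},{"gripper": 0.7,"x": 0,"y": 0,"z": 2,"roll": 0},{"gripper": 0.7,"x": 0,"y": 0,"z": 3,"roll": 0},{"gripper": 0.7,"x": 0,"y": 0,"z": 3,"roll": 0},{"gripper": 0.7,"x": 0,"y": 0,"z": 3,"roll": 0}]'

```text
time_s: 20.33
position: [442.2, 289.3, 19.3]
tool_rot: [-0.0, -0.0, 1.0, -0.0]
wrist_force: [0.1, -0.3, -2.2]
finger_gap: 59.3
grip_force: 55.0
```

>>> servo_tool --rows '[{"gripper": 0.7,"x": 0,"y": 0,"z": 1,"roll": 0},{"gripper": 0.4,"x": 0,"y": 0,"z": 1,"roll": 0},{"gripper": 0,"x": 0,"y": 0,"z": 0,"roll": 0},{"gripper": 0,"x": 0,"y": 0,"z": 0,"roll": 0},{"gripper": 0,"x": 0,"y": 0,"z": 0,"roll": 0}]'

```text
time_s: 20.75
position: [442.5, 289.4, 19.5]
tool_rot: [0.0, 0.0, 1.0, 0.0]
wrist_force: [-0.7, 0.0, -0.5]
finger_gap: 85.3
grip_force: 0.0
```

>>> servo_tool --rows '[{"gripper": 0,"x": 0,"y": 0,"z": -15,"roll": 0},{"gripper": 0,"x": 0,"y": 0,"z": -45,"roll": 0},{"gripper": 0,"x": 0,"y": 0,"z": -80,"roll": 0},{"gripper": 0,"x": 0,"y": 0,"z": -105,"roll": 0},{"gripper": 0,"x": 0,"y": 0,"z": -110,"roll": 0}]'

```text
time_s: 21.17
position: [444.5, 290.8, 133.5]
tool_rot: [0.003, 0.0, 1.0, 0.002]
wrist_force: [0.6, 0.7, -0.6]
finger_gap: 85.4
grip_force: 0.0
```

>>> servo_tool --rows '[{"gripper": 0,"x": -25,"y": -23,"z": 0,"roll": 0},{"gripper": 0,"x": -50,"y": -46,"z": 0,"roll": 0},{"gripper": 0,"x": -75,"y": -69,"z": 0,"roll": 0},{"gripper": 0,"x": -100,"y": -92,"z": 0,"roll": 0},{"gripper": 0,"x": -106,"y": -97,"z": 0,"roll": 0}]'

```text
time_s: 21.58
position: [552.9, 186.0, 129.1]
tool_rot: [0.002, 0.004, 1.0, -0.002]
wrist_force: [0.4, -0.1, -0.1]
finger_gap: 85.3
grip_force: 0.0
```

>>> servo_tool --rows '[{"gripper": 0,"x": -25,"y": -23,"z": 0,"roll": 6},{"gripper": 0,"x": -50,"y": -46,"z": 0,"roll": 12},{"gripper": 0,"x": -75,"y": -69,"z": 0,"roll": 16},{"gripper": 0,"x": -98,"y": -90,"z": 0,"roll": 16},{"gripper": 0,"x": -106,"y": -97,"z": 0,"roll": 16}]'

```text
time_s: 22.0
position: [657.4, 89.7, 128.8]
tool_rot: [0.002, 0.142, 0.99, -0.002]
wrist_force: [0.7, -0.3, -0.2]
finger_gap: 85.4
grip_force: 0.0
```

```bash
python3 w.py brayer 663.5 92 -.284; python3 -c "
from h import *
print(rot(telemetry.sense()['tool_rot']).round(3))"
```

```text
[657.5  89.5 128.6] cam [591. 110. 271.] [ 0.26 -0.08 -0.96]
expected px [332. 263.]
0.95 [278. 328.] 9948
(array([660.9,  91.5]), np.float64(-0.29), np.float64(0.89))
[[-0.961  0.277 -0.002]
 [ 0.277  0.961  0.   ]
 [ 0.002 -0.    -1.   ]]
```

View pics/w_brayer.png

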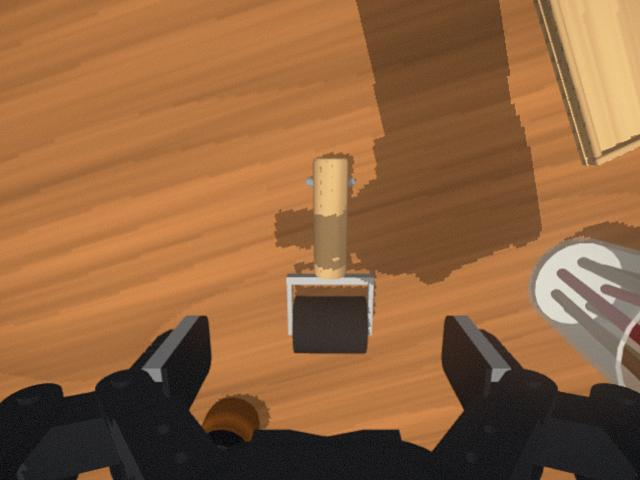

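Brayer lies aligned with the tool: handle px (331,158)–(330,277), roller below; the jar (235,420) and cup (590,290) are well clear.

>>> servo_tool --rows '[{"gripper": 0.2,"x": 0,"y": 0,"z": 20,"roll": 0},{"gripper": 0.2,"x": 0,"y": 0,"z": 30,"roll": 0},{"gripper": 0.2,"x": 0,"y": 0,"z": 30,"roll": 0},{"gripper": 0.2,"x": 0,"y": 0,"z": 30,"roll": 0},{"gripper": 0.2,"x": 0,"y": 0,"z": 30,"roll": 0}]'

```text
time_s: 22.57
position: [654.0, 96.3, 99.7]
tool_rot: [-0.0, 0.139, 0.99, 0.0]
wrist_force: [-0.3, -0.8, 0.8]
finger_gap: 68.2
grip_force: 0.0
```

```bash
python3 w.py brayer 662 92 -.284; python3 -c "
from h import *
s=telemetry.sense();c=cam('wrist');save(c,'b2');r=rot(s['tool_rot']);print(s['position'],s['finger_gap'])
for o in [(662,92),(664,93)]: print(r.T@(np.array([o[0]-9.6,o[1]+2.8,24])-s['position']))
m=masks_of('brayer','wrist')[0]['mask'];ys,xs=np.nonzero(m);y0=ys.min();print(y0,xs[ys==y0].mean(),onplane(c,[[xs[ys==y0].mean(),y0]],30),'back end expect (-65)')
"
```

```text
[654.4  96.  100. ] cam [587. 115. 243.] [ 0.26 -0.07 -0.96]
expected px [322. 284.]
0.71 [308. 320.] 12044
(array([661.2,  91.1]), np.float64(-0.288), np.float64(0.884))
[654.65118218  95.60160755 100.15643207] 68.4559451075839
[ 2.02972074 -1.43947392 76.15327104]
[3.82348517e-01 7.25302758e-02 7.61561104e+01]
166 326.5 [[598.93937212 112.00057757  30.        ]] back end expect (-65)
```

>>> servo_tool --rows '[{"gripper": 0.2,"x": 2,"y": -1,"z": 30,"roll": 0},{"gripper": 0.2,"x": 2,"y": -1,"z": 60,"roll": 0},{"gripper": 0.2,"x": 2,"y": -1,"z": 85,"roll": 0},{"gripper": 0.2,"x": 2,"y": -1,"z": 91,"roll": 0},{"gripper": 0.2,"x": 2,"y": -1,"z": 91,"roll": 0}]'

```text
time_s: 23.23
position: [650.5, 94.6, 6.5]
tool_rot: [-0.002, 0.139, 0.99, -0.001]
wrist_force: [-0.2, -0.3, 0.0]
finger_gap: 68.2
grip_force: 0.0
```

>>> servo_tool --rows '[{"gripper": 0.95,"x": 0,"y": 0,"z": 0,"roll": 0},{"gripper": 0.95,"x": 0,"y": 0,"z": 0,"roll": 0},{"gripper": 0.95,"x": 0,"y": 0,"z": 0,"roll": 0},{"gripper": 0.95,"x": 0,"y": 0,"z": 0,"roll": 0},{"gripper": 0.95,"x": 0,"y": 0,"z": 0,"roll": 0}]' --force 60

```text
time_s: 23.65
position: [653.3, 94.9, 10.2]
tool_rot: [0.001, 0.139, 0.99, 0.0]
wrist_force: [-1.6, -0.7, 6.5]
finger_gap: 19.8
grip_force: 58.4
```

>>> servo_tool --rows '[{"gripper": 0.95,"x": 0,"y": 0,"z": 0,"roll": 0},{"gripper": 0.95,"x": 0,"y": 0,"z": 0,"roll": 0},{"gripper": 0.95,"x": 0,"y": 0,"z": 0,"roll": 0},{"gripper": 0.95,"x": 0,"y": 0,"z": 0,"roll": 0},{"gripper": 0.95,"x": 0,"y": 0,"z": 0,"roll": 0}]'

```text
time_s: 24.07
position: [653.3, 95.0, 10.2]
tool_rot: [0.001, 0.139, 0.99, 0.0]
wrist_force: [-1.1, -0.4, 7.2]
finger_gap: 19.9
grip_force: 58.4
```

>>> servo_tool --rows '[{"gripper": 0.95,"x": 0,"y": 0,"z": -15,"roll": 0},{"gripper": 0.95,"x": 0,"y": 0,"z": -40,"roll": 0},{"gripper": 0.95,"x": 0,"y": 0,"z": -65,"roll": 0},{"gripper": 0.95,"x": 0,"y": 0,"z": -85,"roll": 0},{"gripper": 0.95,"x": 0,"y": 0,"z": -90,"roll": 0}]'

```text
time_s: 24.48
position: [654.5, 95.2, 103.0]
tool_rot: [0.003, 0.139, 0.99, 0.001]
wrist_force: [1.2, 0.5, -0.8]
finger_gap: 20.0
grip_force: 58.8
```

>>> servo_tool --rows '[{"gripper": 0.95,"x": 20,"y": 6,"z": 0,"roll": 0},{"gripper": 0.95,"x": 45,"y": 14,"z": 0,"roll": 0},{"gripper": 0.95,"x": 70,"y": 22,"z": 0,"roll": 0},{"gripper": 0.95,"x": 92,"y": 29,"z": 0,"roll": 0},{"gripper": 0.95,"x": 103,"y": 33,"z": 0,"roll": 0}]'

```text
time_s: 24.9
position: [558.5, 157.1, 97.9]
tool_rot: [-0.002, 0.138, 0.99, 0.0]
wrist_force: [-0.8, -0.2, -1.6]
finger_gap: 20.0
grip_force: 58.8
```

>>> servo_tool --rows '[{"gripper": 0.95,"x": 10,"y": 25,"z": 0,"roll": -5},{"gripper": 0.95,"x": 20,"y": 55,"z": 0,"roll": -11},{"gripper": 0.95,"x": 30,"y": 85,"z": 0,"roll": -17},{"gripper": 0.95,"x": 40,"y": 115,"z": 0,"roll": -23},{"gripper": 0.95,"x": 51,"y": 143,"z": 0,"roll": -25.7}]'

```text
time_s: 25.32
position: [553.2, 307.8, 98.3]
tool_rot: [0.0, -0.087, 0.996, 0.0]
wrist_force: [0.4, 0.8, -1.4]
finger_gap: 19.6
grip_force: 59.0
```

>>> servo_tool --rows '[{"gripper": 0.95,"x": 0,"y": 0,"z": 0,"roll": 0},{"gripper": 0.95,"x": 0,"y": 0,"z": 0,"roll": 0},{"gripper": 0.95,"x": 0,"y": 0,"z": 0,"roll": 0}]'

```text
time_s: 25.57
position: [552.9, 305.2, 97.9]
tool_rot: [-0.0, -0.084, 0.996, -0.001]
wrist_force: [0.1, -0.3, -0.7]
finger_gap: 20.3
grip_force: 59.0
```

```bash
python3 - <<'E'
from fit import *
c=cam('wrist');d=cam('side');cv2.imwrite('pics/g.png',cv2.resize(np.hstack([c['frame'],d['frame']]),(800,300))[:,:,::-1])
s=telemetry.sense();print(s['position'].round(1),rot(s['tool_rot']).round(3).tolist(),s['finger_gap'])
m=best('flat_tin','wrist',(442,289),c,30)
if m is not None: print(fit('flat_tin',[(c,m)],(442,289,0),z=5))
u=np.array([np.cos(.162),np.sin(.162)]);p=s['position'][:2]-[521,301.8];print('tray xy of tcp',p@u,p@[-u[1],u[0]])
E
```

```text
[553.2 304.2  98.1] [[-0.986, -0.166, -0.0], [-0.166, 0.986, -0.002], [0.0, -0.002, -1.0]] 19.796770701613497
(array([438.5, 289.3]), 0, np.float64(0.969))
tray xy of tcp 32.16553670980797 -2.8222637220441955
```

View pics/g.png

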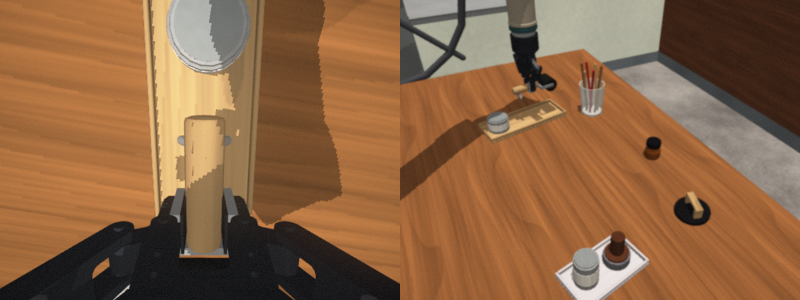

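The flat tin stands in the tray; the brayer hangs level, centred along the tray (left panel handle ~205 px between walls 158 and 252). Lowering.

>>> servo_tool --rows '[{"gripper": 0.95,"x": 0,"y": 2,"z": 25,"roll": 0},{"gripper": 0.95,"x": 0,"y": 2,"z": 50,"roll": 0},{"gripper": 0.95,"x": 0,"y": 2,"z": 68,"roll": 0},{"gripper": 0.95,"x": 0,"y": 2,"z": 75,"roll": 0},{"gripper": 0.95,"x": 0,"y": 2,"z": 75,"roll": 0}]'

```text
time_s: 26.13
position: [551.3, 306.6, 21.5]
tool_rot: [-0.002, -0.084, 0.996, -0.001]
wrist_force: [-0.7, -0.6, -1.4]
finger_gap: 20.1
grip_force: 59.0
```

>>> servo_tool --rows '[{"gripper": 0.95,"x": 0,"y": 0,"z": 1,"roll": 0},{"gripper": 0.95,"x": 0,"y": 0,"z": 2,"roll": 0},{"gripper": 0.95,"x": 0,"y": 0,"z": 3,"roll": 0},{"gripper": 0.95,"x": 0,"y": 0,"z": 3,"roll": 0},{"gripper": 0.95,"x": 0,"y": 0,"z": 3,"roll": 0}]'

```text
time_s: 26.55
position: [552.6, 308.7, 21.0]
tool_rot: [0.001, -0.085, 0.996, 0.0]
wrist_force: [-0.0, 1.3, -1.1]
finger_gap: 20.3
grip_force: 59.0
```

>>> servo_tool --rows '[{"gripper": 0.95,"x": 0,"y": 0,"z": 1,"roll": 0},{"gripper": 0.95,"x": 0,"y": 0,"z": 2,"roll": 0},{"gripper": 0.95,"x": 0,"y": 0,"z": 4,"roll": 0},{"gripper": 0.95,"x": 0,"y": 0,"z": 4,"roll": 0},{"gripper": 0.95,"x": 0,"y": 0,"z": 4,"roll": 0}]'

```text
time_s: 26.97
position: [552.0, 308.4, 16.1]
tool_rot: [-0.0, -0.085, 0.996, -0.0]
wrist_force: [-0.2, -0.3, -0.9]
finger_gap: 20.0
grip_force: 59.0
```

>>> servo_tool --rows '[{"gripper": 0.95,"x": 0,"y": 0,"z": 1,"roll": 0},{"gripper": 0.95,"x": 0,"y": 0,"z": 1,"roll": 0},{"gripper": 0.95,"x": 0,"y": 0,"z": 1,"roll": 0}]'

```text
time_s: 27.22
position: [552.3, 308.5, 15.3]
tool_rot: [0.0, -0.085, 0.996, 0.0]
wrist_force: [0.2, 0.3, -1.8]
finger_gap: 20.0
grip_force: 59.2
```

>>> servo_tool --rows '[{"gripper": 0.6,"x": 0,"y": 0,"z": 0,"roll": 0},{"gripper": 0.55,"x": 0,"y": 0,"z": 0,"roll": 0},{"gripper": 0.55,"x": 0,"y": 0,"z": 0,"roll": 0},{"gripper": 0.55,"x": 0,"y": 0,"z": 0,"roll": 0},{"gripper": 0.55,"x": 0,"y": 0,"z": 0,"roll": 0}]'

```text
time_s: 27.63
position: [552.3, 308.5, 15.4]
tool_rot: [0.0, -0.085, 0.996, 0.0]
wrist_force: [-0.1, -1.1, 1.0]
finger_gap: 38.3
grip_force: 0.0
```

>>> servo_tool --rows '[{"gripper": 0.55,"x": 0,"y": 0,"z": -15,"roll": 0},{"gripper": 0.55,"x": 0,"y": 0,"z": -45,"roll": 0},{"gripper": 0.55,"x": 0,"y": 0,"z": -80,"roll": 0},{"gripper": 0.55,"x": 0,"y": 0,"z": -120,"roll": 0},{"gripper": 0.55,"x": 0,"y": 0,"z": -150,"roll": 0}]'

```text
time_s: 28.05
position: [552.8, 308.8, 168.2]
tool_rot: [0.001, -0.085, 0.996, 0.001]
wrist_force: [0.4, 0.3, -0.4]
finger_gap: 38.5
grip_force: 0.0
```

>>> servo_tool --rows '[{"gripper": 0.55,"x": 30,"y": 0,"z": 0,"roll": 0},{"gripper": 0.55,"x": 60,"y": 0,"z": 0,"roll": 0},{"gripper": 0.55,"x": 70,"y": 0,"z": 0,"roll": 0},{"gripper": 0.55,"x": 70,"y": 0,"z": 0,"roll": 0},{"gripper": 0.55,"x": 70,"y": 0,"z": 0,"roll": 0}]'

```text
time_s: 28.47
position: [483.4, 296.9, 165.8]
tool_rot: [0.001, -0.085, 0.996, 0.0]
wrist_force: [0.6, -0.3, -0.1]
finger_gap: 38.5
grip_force: 0.0
```

```bash
python3 - <<'E'
from fit import *
c=cam('top');d=cam('side');cv2.imwrite('pics/z.png',cv2.resize(np.hstack([c['frame'],d['frame']]),(800,300))[:,:,::-1])
d['frame']=d['frame'];cv2.imwrite('pics/z2.png',cv2.resize(d['frame'][140:240,110:290],(720,400))[:,:,::-1])
for k,g in {'brayer':(561,310,.162),'flat_tin':(441,289,0),'tall_tin':(448,-279,0),'dabber':(520,-267,0),'baren':(742,-237,0),'jar':(779,-20,0)}.items():
    for n,cc in(('top',c),('side',d)):
        m=best(k,n,g[:2],cc,30)
        if m is not None: print(k,n,fit(k,[(cc,m)],g,z=0 if k in('baren','jar') else 5,yaw=k=='brayer'))
E
```

```text
brayer side (array([563. , 314.1]), np.float64(0.162), np.float64(0.911))
flat_tin top (array([440.1, 288.4]), 0, np.float64(0.934))
flat_tin side (array([441.1, 295.1]), 0, np.float64(0.916))
tall_tin top (array([ 448.4, -279. ]), 0, np.float64(0.879))
tall_tin side (array([ 448.1, -278.1]), 0, np.float64(0.943))
dabber top (array([ 522. , -268.2]), 0, np.float64(0.93))
dabber side (array([ 522. , -265.3]), 0, np.float64(0.903))
baren top (array([ 742.3, -237.5]), 0, np.float64(0.97))
baren side (array([ 744.7, -234. ]), 0, np.float64(0.921))
jar top (array([777.7, -25.8]), 0, np.float64(0.869))
jar side (array([783.1, -19.1]), 0, np.float64(0.83))
```

View pics/z.png

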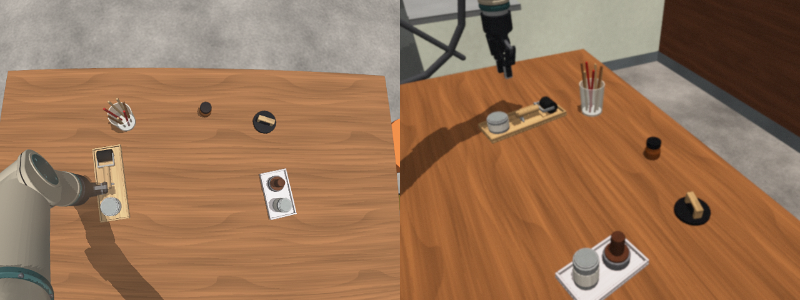

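View pics/z2.png

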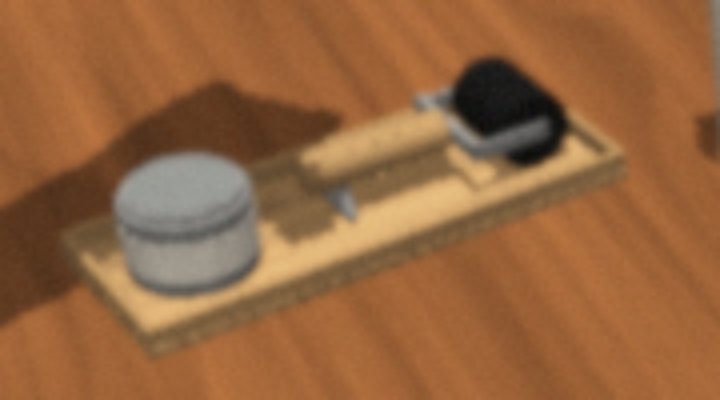

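All four things lie flat in their trays, and the gripper is clear. The brayer and flat tin are on the wooden floor, the tall tin and dabber in the metal tray, and the bystanders haven't moved. Handing in.

```bash
python3 -c "
from cell import env
print(env.close_job())"
```

```text
the job is handed in; nothing more can be done
None
```

I handed the job in with both kits made up: the brayer and low, wide tin are flat in the wooden tray, the tall tin and dabber are flat in the metal tray, and the baren, pencil cup and jar were left where they stood; the judge's result wasn't reported back.

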